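# Bed a mitred rail in the squaring board

### The arm

A 6-joint arm with a two-finger parallel gripper is mounted at the origin on a cart in front of the work surface, level with it; the furniture and walls round the work are solid. World frame = base frame: x ahead of the robot, y to its left, z up, the work surface at z = 0. Lengths are in mm, angles in rad, forces in N, time in s.
With the tool pointing down it reaches from about 300 to 775 mm from the base axis. Payload 14.6 kg.
Tool frame: the origin (TCP) lies on the centre line of the jaws, within the pads' length; the fingertips stand 19 mm ahead of it and the grasp point (between the pads) is the TCP (bot.tip_reach is the distance from the TCP to the fingertips, in mm); z points along the fingers, y is the line along which they close (so a half turn about z gives the same grasp; the last joint's range is limited). The gripper opens to 85 mm and grips with 20 to 120 N. Pads are 22 mm wide; open, the fingers measure 114 mm over their backs; the gripper's body (76 mm by 85 mm) begins 54 mm behind the grasp point. The pads swing forward as they close: fully open they stand 13 mm farther back than shut.
Start: joints at [-1.407, 0.3, 1.521, -0, 1.321, -0.067], TCP at [125.81, -535.408, 217.881] pointing down, gripper open.
Joint ranges: [-3.03, 3.03], [-0.79, 2.21], [0.23, 2.52], [-1.04, 4.18], [0, 3.07], [-2.55, 2.55]. Speed limits (rad/s): [2.22, 2.22, 2.57, 3.14, 3.14, 3.14].

### API

Orientations are given as a unit quaternion [w, x, y, z].
In Python, from rig import bot gives the robot as it stands. Calls block until the motion is done:
- bot.move_to(position, orientation): joint-space move of the TCP to a pose.
- bot.servo_line(position, attitude=None, speed=150, until_force=None): straight line of the TCP; attitude=None keeps the orientation; speed is the mean speed in mm/s. With until_force (N) it stops when the force on the tool has changed by that much, and returns True; else False.
- bot.move_joints(angles): joint-space move.
- bot.move_gripper(opening, grip_force=None): finger opening in mm; grip_force is the grip in N (None keeps the last); returns when the fingers have stopped.
- bot.dwell(seconds).
- bot.ik(position, orientation): joint angles nearest the present ones, or None.
- bot.read_state(): the state.
- bot.read_camera(name): name is "side" or "top" or "wrist"; returns a dict with "image" (384x512x3 uint8, blue, green, red), "depth" (384x512 float32, mm along the optical axis (not along the pixel's ray), 0 where there is no reading), "fovy" (degrees; the focal length in pixels is half the picture's height over the tangent of half this angle, whatever the lens; pixels are square), "cx", "cy" (the principal point, pixels), "eye" and "attitude" of the camera in the world; the wrist camera has in their place "mount" (4x4, takes a point from camera to tool coordinates, whose origin is the TCP and whose axes are the flange's). Camera axes: x right, y down, z forward; pixel columns grow to the right and rows downward; lengths in mm; the calibration is good to about 2 mm. A picture is of the moment at which its call begins: read the wrist's pose just before it.
A pose or a line that the arm cannot do raises bot.MotionError and nothing moves.
- bot.finish_job(): hands the job in; it is judged then, once.
The state is a dict: "clock": time; "joint_positions": joint angles; "qvel": joint speeds; "effort": joint torques, N m; "ee_pos": TCP position; "tool_rot": TCP orientation; "ft_force": force on the tool from outside, world axes, zero at the start; "moment": the same for the moment, N m; "grip_width": finger opening in mm; "grip_force": force on a finger pad.
Only numpy, scipy, OpenCV 4.12 (cv2) and the standard library are available. Lean on these libraries where they do the work, as an engineer would, in place of code of your own. Each camera call takes 0.05 s, during which the arm holds its last target. There are 200 camera calls.

### The job

The mitred wooden rail stands on its long edge in the little rack. Lift it out, lay it flat on the bare worktop and let go of it; then take it again across its width and bed it in the squaring board, lying flat on its base with the whole of its long edge tight along the long fence and its square end tight against the short fence, the mitred end pointing out. Leave the tin, the pliers and the folding rule where they are.

Things in the scene. Friction and masses are not known exactly. Their poses are not given: they have to be found in the camera images.
- rail: Pale wooden rail 28 mm thick, 52 mm wide, one end square, the other mitred at 45 degrees: long edge 140 mm, short edge 88 mm; 0.1-0.25 kg. Starts standing on its long edge in the rack. Origin: middle of the long edge's narrow face. x: along it to the mitred end (square end at -70 mm, mitre tip +70); y: thickness (faces at -14, +14 mm); z: across the width, long edge 0 to short edge 52 mm.
- rail_square_end (a point): Point on the rail's long edge at its square end, halfway through the thickness: (-70, 0, 0) mm in the rail's frame; axes as the rail's. When bedded, the rail's +y face is up, its x is opposite to the board's x and its z is along the board's y; so from standing on its edge it must be laid over with the short edge going towards its -y side.
- rail_mitre_tip (a point): Point on the rail's long edge at the tip of the mitre, halfway through the thickness: (+70, 0, 0) mm in the rail's frame; axes as the rail's. The flat mitred face runs from here to the end of the short edge at (+18, 0, 52) mm.
- rail_middle (a point): Point inside the rail close to its centre of mass: (-15, 0, 26) mm in the rail's frame. 14 mm above the worktop when the rail lies flat on it; axes as the rail's.
- squaring_board: Fixed board on the worktop: brown wooden base 200 x 112 mm, 12 mm thick, with two dark wooden fences 20 mm thick, tops 42 mm above the worktop: the long fence along its -y side (the right), the short one across its +x (far) end; the other sides are open. Origin: centre of the underside; x along the long fence to the short fence, y away from the long fence. Free base: x -100 to +80, y -36 to +56 mm.
- fence_corner (a point): Inside corner where the two fences' inner faces meet on the top of the base: (80, -36, 12) mm in the board's frame; axes as the board's. The rail belongs at x < 0, y > 0 of this point.
- rail_rack: Small wooden rack fixed to the worktop: base 130 x 74 mm, 8 mm thick, two low cheeks along x with tops 22 mm above the worktop, and between them a slot 33 mm wide, open at both ends, in which the rail stands on the base. Origin: centre of the underside; x along the slot. There is bare worktop between rack and board; its front edge runs straight from about (0.40, 0) to (0.25, 0.60) m.
- nail_tin: Bystander: round metal tin of nails, 74 mm across, 61 mm high, standing beyond the board. Origin: centre of its underside.
- pliers: Bystander: pliers lying flat, 49 x 165 x 12 mm, long along their y, at the back. Origin: centre of the underside.
- folding_rule: Bystander: yellow folding rule, 19 x 211 x 17 mm, long along its y, at the back. Origin: centre of its underside.

How it is judged (in metres and radians):
On the way:
1. the rail lies flat on the bare worktop, let go (angle between rail's own z axis and vertical between 1.47 and 1.67 rad and angle between rail's own x axis and vertical between 1.47 and 1.67 rad and height (world z) of rail_middle below 0.018 m and contact force between rail and the fingers below 0.1 N and linear speed of rail below 0.02 m/s), for 0.2 s.
At the end, for the whole second after the job is handed in: The rail lies flat (within about 3 degrees, underside within 3 mm of its base) and at rest on the squaring board: both ends of its long edge within 3 mm of the long fence, its square end within 3 mm of the short fence, the mitred end pointing away from the short fence (x of rail_square_end in the frame of fence_corner between -0.003 and 0.003 m and y of rail_square_end in the frame of fence_corner between -0.003 and 0.003 m and y of rail_mitre_tip in the frame of fence_corner between -0.003 and 0.003 m and x of rail_mitre_tip in the frame of fence_corner below -0.13 m and z of each of rail_square_end, rail_mitre_tip in the frame of fence_corner below 0.017 m and angle between the y axis of rail and the z axis of squaring_board, either way round below 0.06 rad and y of rail_middle in the frame of fence_corner above 0.02 m and linear speed of rail below 0.01 m/s); the robot touches nothing.
It fails at once if the tin, the pliers or the folding rule is moved by more than 30 mm (distance of any of nail_tin, pliers, folding_rule from where it was at the start of the episode above 0.03 m).
It also fails if it takes over 72 s, if anything falls off the work surface, if the arm or the gripper's body presses on something with over 40 N, if the wrist force passes 120 N, or if a joint passes its speed limit or range.

## Working session

There is one attempt and no reset: what is moved stays moved. The work goes in short steps, each a Python script; the robot and the scene stay as the last script left them, time stands still between calls to the robot, and variables do not carry over. Pictures are saved under pics/ and viewed, at most 10 in all, crops included, and the job is handed in when it is done.

```bash
ls; mkdir -p pics
cat > h.py <<'E'
import numpy as np, cv2
from scipy.spatial.transform import Rotation as R
from rig import bot
def rot(q): return R.from_quat([q[1],q[2],q[3],q[0]])
def quat(r):
    x,y,z,w=r.as_quat(); return [w,x,y,z]
def cloud(name):
    s=bot.read_state(); c=bot.read_camera(name)
    d=c["depth"]; f=192/np.tan(np.radians(c["fovy"])/2)
    v,u=np.mgrid[:384,:512]
    P=np.stack([(u-c["cx"])*d/f,(v-c["cy"])*d/f,d],-1)
    if name=="wrist":
        M=np.array(c["mount"]); P=P@M[:3,:3].T+M[:3,3]
        P=P@rot(s["tool_rot"]).as_matrix().T+np.array(s["ee_pos"])
    else:
        a=np.array(c["attitude"]); A=a if a.shape==(3,3) else rot(a).as_matrix()
        P=P@A.T+np.array(c["eye"])
    P[d==0]=np.nan
    return c["image"],P
E
python3 - <<'E'
from h import *
for n in("top","side"):
    im,P=cloud(n); cv2.imwrite(f"pics/{n}.png",im); np.save(n,P)
c=bot.read_camera("top");print({k:v for k,v in c.items() if k not in("image","depth")})
print(bot.read_state(),bot.tip_reach)
E
```

```text
pics
{'fovy': 49.6767970957363, 'cx': 256.6832252414716, 'cy': 195.37713030104584, 'eye': array([281.51430355, 189.94639784, 882.07652101]), 'attitude': array([-0.15874828,  0.84121623, -0.50708329,  0.1001038 ])}
{'clock': 0.15, 'joint_positions': array([-1.40659782e+00,  3.00301938e-01,  1.52146104e+00,  3.85059079e-07,
        1.32073449e+00, -6.66292855e-02]), 'qvel': array([ 0.00010244, -0.00223188, -0.00239456, -0.00053936, -0.00116633,
        0.00196657]), 'effort': array([ 1.98953814e-03, -5.43658948e+01, -3.61884785e+01, -6.64625134e-06,
        3.14779405e-03,  7.68129240e-06]), 'ee_pos': array([ 125.77837057, -535.21117976,  217.46490623]), 'tool_rot': array([-4.51879735e-04,  9.93347110e-01,  1.15157783e-01, -2.18755409e-05]), 'ft_force': array([0.45430362, 0.64045852, 0.89220331]), 'moment': array([ 0.05494769, -0.03040071,  0.0477009 ]), 'grip_force': 0.0, 'grip_width': 84.67862197065945} 19.0
```

View pics/top.png

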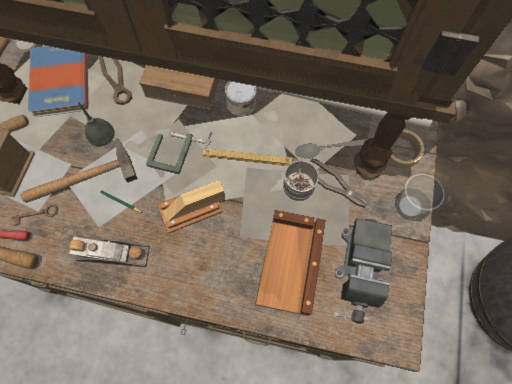

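View pics/side.png

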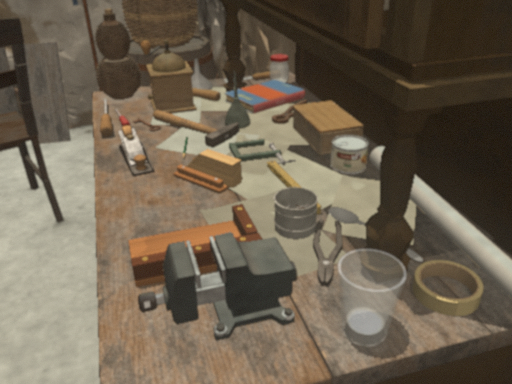

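The top view shows the rail in the rack around (195,200), the board around (292,262) with its fences at the right and top, the tin at (300,180) and a vise at (365,262). Next I fit poses from the depth.

Run:
```python
from h import *
P=np.load("top.npy"); im=cv2.imread("pics/top.png")
def reg(u0,v0,u1,v1,z0,z1):
    Q=P[v0:v1,u0:u1].reshape(-1,3); return Q[(Q[:,2]>z0)&(Q[:,2]<z1)]
def rect(Q,n):
    r=cv2.minAreaRect(Q[:,:2].astype(np.float32)); print(n,len(Q),r,"z",np.median(Q[:,2])); print(cv2.boxPoints(r).round(0).tolist())
rect(reg(150,170,235,235,54,70),"railtop")
rect(reg(150,170,235,235,16,70),"rail+cheeks")
rect(reg(150,170,235,235,16,28),"cheeks")
rect(reg(150,170,235,235,5,70),"rack all")
rect(reg(250,205,333,318,36,50),"fences")
rect(reg(250,205,328,318,8,16),"base")
rect(reg(250,205,328,318,8,50),"board")
rect(reg(280,155,320,202,50,75),"tin")
print("vise",P[215:320,336:395].reshape(-1,3)[np.nan_to_num(P[215:320,336:395,2].ravel())>20].min(0),np.nanmax(P[215:320,336:395,2]))
for (u,v) in [(165,222),(245,240),(240,300),(220,270),(225,190),(170,205),(205,187)]: print((u,v),P[v,u].round(0))
cv2.imwrite("pics/crop.png",cv2.resize(im[170:320,145:335],None,fx=4,fy=4,interpolation=2))
```

```text
railtop 555 ((522.7337036132812, 444.81658935546875), (29.541709899902344, 93.82402038574219), 50.66910934448242) z 58.8119404624415
[[477.0, 463.0], [550.0, 404.0], [568.0, 427.0], [496.0, 486.0]]
rail+cheeks 1520 ((498.5545349121094, 463.65472412109375), (128.18466186523438, 127.86283874511719), 5.783378601074219) z 38.98492792095368
[[428.0, 521.0], [441.0, 394.0], [569.0, 407.0], [556.0, 534.0]]
cheeks 605 ((492.4405212402344, 472.6109313964844), (128.438232421875, 120.57342529296875), 87.11937713623047) z 20.84574628181292
[[429.0, 412.0], [549.0, 405.0], [556.0, 534.0], [435.0, 540.0]]
rack all 1985 ((525.4746704101562, 489.0224609375), (148.60816955566406, 145.87966918945312), 50.44758224487305) z 23.352572949539535
[[422.0, 478.0], [534.0, 385.0], [629.0, 500.0], [517.0, 593.0]]
fences 1335 ((488.7826843261719, 210.24659729003906), (200.43223571777344, 111.46654510498047), 16.243040084838867) z 41.042998877006085
[[377.0, 236.0], [408.0, 129.0], [601.0, 185.0], [569.0, 292.0]]
base 3651 ((480.75213623046875, 217.88316345214844), (199.1085968017578, 107.76924896240234), 21.098466873168945) z 11.176978691342015
[[368.0, 232.0], [407.0, 132.0], [593.0, 203.0], [554.0, 304.0]]
board 5190 ((488.8211669921875, 210.512939453125), (200.34033203125, 112.01851654052734), 16.03961753845215) z 11.993520719061166
[[377.0, 237.0], [408.0, 129.0], [601.0, 184.0], [570.0, 292.0]]
tin 189 ((658.7747802734375, 273.7383117675781), (73.98130798339844, 72.38368225097656), 26.006446838378906) z 58.238050851615526
[[610.0, 290.0], [641.0, 225.0], [708.0, 257.0], [676.0, 322.0]]
vise [432.14748614  19.08181669  20.00210196] 108.83496139102101
(165, 222) [441. 495.   8.]
(245, 240) [489. 321.   0.]
(240, 300) [371. 269.   0.]
(220, 270) [406. 337.  -1.]
(225, 190) [572. 418.  -1.]
(170, 205) [475. 499.  29.]
(205, 187) [538. 444.  60.]
```

View pics/crop.png

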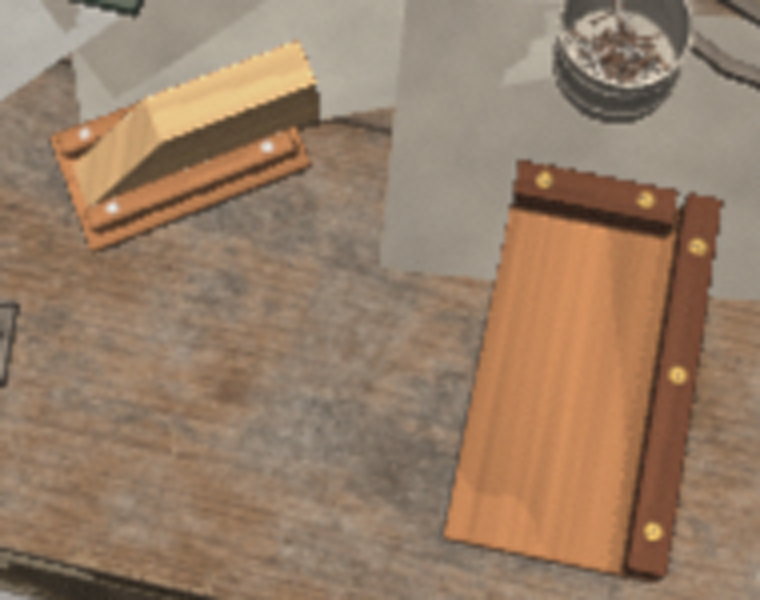

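```bash
cat >> h.py <<'E'
B=R.from_euler('z',16.15,degrees=True); FC=np.array([488.8,210.4,0])+B.apply([80,-36,12])
def railR(yaw,tilt):  # tilt (deg): short edge going towards -y
    return R.from_euler('z',yaw,degrees=True)*R.from_euler('x',tilt,degrees=True)
def G(flip): return R.from_matrix(np.array([[-1,0,0],[0,1,0],[0,0,-1]]).T)*R.from_euler('z',180*flip,degrees=True)
E
python3 - <<'E'
from h import *
sq=np.array([559,415.5]); yaw=140.67
d=R.from_euler('z',yaw,degrees=True).apply([1,0,0])
o=np.array([*sq,8])+70*d
print("origin",o)
RR=railR(yaw,0); tcp=o+RR.apply([-18,0,46])
for fl in(0,1): print("grasp",fl,tcp.round(1),bot.ik(tcp,quat(RR*G(fl))))
P=np.array([445,345,0.])
for a in range(0,360,20):
  for fl in(0,1):
    Rt=railR(a,55); 
    c=Rt.apply([-18,0,46])
    org=P-Rt.apply([-18,0,23]); org[2]=16
    j=bot.ik(org+c,quat(Rt*G(fl)))
    if j is not None: print(a,fl,np.round(j,2))
V=np.load("top.npy")[200:325,325:400].reshape(-1,3); V=V[V[:,2]>50]
print("vise in FC frame min/max",np.percentile(B.inv().apply(V-FC),[1,99],axis=0).round())
E
```

```text
origin [504.85440736 459.86501773   8.        ]
grasp 0 [518.8 448.5  54. ] None
grasp 1 [518.8 448.5  54. ] [ 6.59424892e-01  7.57309964e-01  1.22697235e+00 -4.44089210e-16
  1.15731034e+00 -2.24933440e-01]
0 0 [ 0.17  0.57  1.95  1.3   0.99 -2.38]
0 1 [0.17 0.57 1.95 1.3  0.99 0.76]
20 0 [ 0.17  0.68  1.72  1.02  1.24 -2.37]
20 1 [0.17 0.68 1.72 1.02 1.24 0.77]
40 0 [ 0.22  0.8   1.49  0.82  1.48 -2.41]
40 1 [0.22 0.8  1.49 0.82 1.48 0.74]
60 0 [ 0.29  0.92  1.25  0.64  1.71 -2.49]
60 1 [0.29 0.92 1.25 0.64 1.71 0.65]
80 1 [0.38 1.03 1.04 0.47 1.92 0.51]
100 1 [0.47 1.11 0.87 0.28 2.08 0.31]
120 1 [0.57 1.16 0.78 0.05 2.16 0.06]
140 1 [ 0.67  1.15  0.79 -0.19  2.14 -0.22]
160 1 [ 0.77  1.1   0.9  -0.41  2.02 -0.45]
180 0 [ 0.86  1.01  1.08 -0.58  1.83  2.52]
180 1 [ 0.86  1.01  1.08 -0.58  1.83 -0.62]
200 0 [ 0.94  0.9   1.3  -0.75  1.6   2.4 ]
200 1 [ 0.94  0.9   1.3  -0.75  1.6  -0.74]
220 0 [ 0.99  0.78  1.54 -0.93  1.36  2.34]
220 1 [ 0.99  0.78  1.54 -0.93  1.36 -0.8 ]
300 1 [ 0.64  0.42  2.26  3.35  0.5  -0.11]
320 1 [0.41 0.42 2.25 2.39 0.57 0.38]
340 0 [ 0.24  0.48  2.13  1.72  0.76 -2.49]
340 1 [0.24 0.48 2.13 1.72 0.76 0.65]
vise in FC frame min/max [[-174. -146.   40.]
 [  20.  -73.   95.]]
```

Run:
```python
from h import *
o=np.array([504.9,459.9,8]); g=np.array([-18,0,46.])
R0=railR(140.67,0); t=o+R0.apply(g); q=quat(R0*G(1))
bot.move_to(t+[0,0,90],q)
bot.servo_line(t,speed=100)
bot.move_gripper(20,grip_force=45)
s=bot.read_state(); print(s["grip_width"],s["grip_force"],s["clock"])
bot.servo_line(t+[0,0,110],speed=120)
th=50; R1=railR(196.15,th); P=np.array([440,345,0.])
org=P-R1.apply([-18,0,23]); org[2]=14*np.sin(np.radians(th))+3
t1=org+R1.apply(g); q1=quat(R1*G(1))
bot.move_to(t1+[0,0,90],q1)
bot.servo_line(t1+[0,0,15],speed=120)
print(bot.servo_line(t1+[0,0,-3],speed=25,until_force=4))
s=bot.read_state(); print(s["ee_pos"]-t1,s["grip_width"],s["clock"],s["ft_force"])
im,_=cloud("top"); im2,_=cloud("side")
cv2.imwrite("pics/lay.png",np.hstack([cv2.resize(im[150:320,140:340],(400,340)),cv2.resize(im2[120:290,130:330],(400,340))]))
```

```text
19.764784328305023 0.0 5.525
False
[ 0.05783635  0.04386476 -2.89921305] 19.859653954194023 8.9167 [-0.44503566  0.14002916  0.37919431]
```

View pics/lay.png

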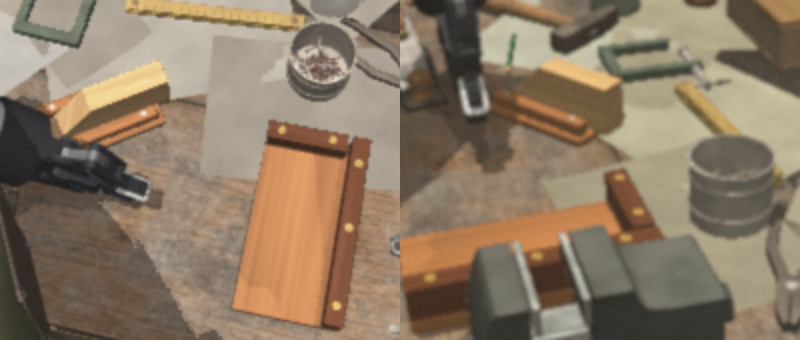

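The left panel shows the rail still in the rack at about (115,98) with an empty gripper at (140,185). So the grasp missed, and I'll look from close by with the wrist camera.

Run:
```python
from h import *
s=bot.read_state(); p=s["ee_pos"]
bot.servo_line(p+[0,0,120],speed=200)
bot.move_gripper(85)
o=np.array([504.9,459.9,8]); g=np.array([-18,0,46.])
R0=railR(140.67,0); t=o+R0.apply(g); q=quat(R0*G(1))
bot.move_to(t+[0,0,90],q)
s=bot.read_state(); print(s["ee_pos"],s["tool_rot"],q,s["clock"])
im,P=cloud("wrist"); cv2.imwrite("pics/w1.png",im); np.save("w1",P)
M=bot.read_camera("wrist")["mount"]; print(np.round(M,2))
z=P[...,2]; m=(z>54)&(z<70)&(np.hypot(P[...,0]-520,P[...,1]-445)<90)
Q=P[m]; r=cv2.minAreaRect(Q[:,:2].astype(np.float32)); print(len(Q),r,cv2.boxPoints(r).round(1).tolist(),np.median(Q[:,2]))
```

```text
[518.06247232 447.88379504 143.29761156] [ 1.21625468e-04  3.34704361e-01  9.42321084e-01 -1.98742421e-03] [np.float64(0.0), np.float64(0.33652008393562266), np.float64(0.9416762889167176), np.float64(0.0)] 11.1083
[[  -0.     -0.95   -0.3    76.54]
 [   1.     -0.      0.      0.4 ]
 [  -0.     -0.3     0.95 -156.42]
 [   0.      0.      0.      1.  ]]
3197 ((523.6993408203125, 445.65643310546875), (27.969575881958008, 94.39940643310547), 50.88307571411133) [[478.29998779296875, 464.6000061035156], [551.5, 405.0], [569.0999755859375, 426.70001220703125], [495.8999938964844, 486.29998779296875]] 60.24697218798926
```

View pics/w1.png

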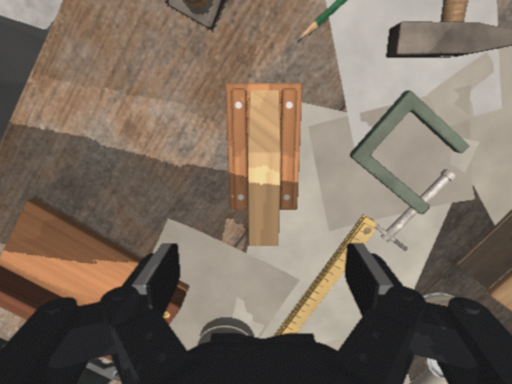

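The wrist view shows the rail upright in the rack, centred near column 264 from row 90 to 245, and the gripper aligned with it. I'll retry with checks at each step.

Run:
```python
from h import *
o=np.array([505.4,460.3,8]); g=np.array([-18,0,44.])
R0=railR(140.8,0); t=o+R0.apply(g)
print(bot.servo_line(t,quat(R0*G(1)),speed=100)); s=bot.read_state(); print(s["ee_pos"],t,s["grip_width"],s["ft_force"])
for w in (50,34,26): 
    bot.move_gripper(w,grip_force=45); s=bot.read_state(); print(w,s["grip_width"],s["grip_force"],s["ee_pos"],s["ft_force"].round(1))
im,P=cloud("wrist"); im2,_=cloud("side")
cv2.imwrite("pics/w2.png",np.hstack([cv2.resize(im,(440,330)),cv2.resize(im2[100:250,110:270],(352,330))]))
```

```text
False
[519.68235262 449.18055134  52.83934541] [519.3490008  448.92347255  52.        ] 85.25712125871958 [ 0.55442611 -0.38179199 -0.09177239]
50 50.03605940792705 0.0 [519.36158947 448.93961775  52.09586876] [-0.3 -0.9  0.4]
34 34.05617408692674 0.0 [519.34319771 448.91872072  51.97392336] [-0.2  0.   0. ]
26 25.608643901784134 0.0 [519.36124795 448.92927964  52.02077086] [-0.4 -0.5 -0.8]
```

View pics/w2.png

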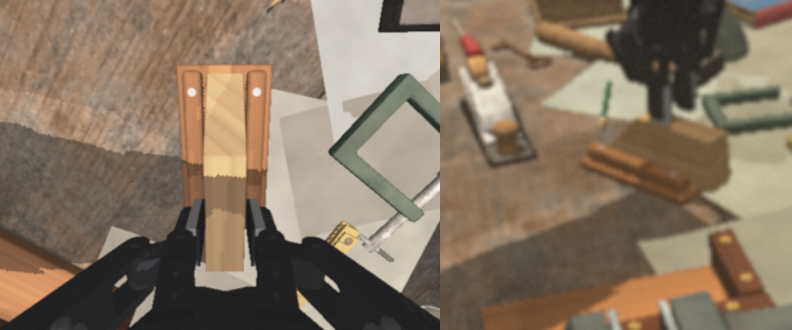

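The wrist view shows the fingers beside the rail, at columns 204 and 245 near row 230, yet they feel nothing. They may be higher than the model says, so I'll check with depth.

Run:
```python
from h import *
im,P=cloud("wrist"); np.save("w2",P)
f=512/440
for v in (205,220,235,250,265):
  print(v,[ (u,P[int(v*f),int(u*f)].round(0).tolist()) for u in (190,197,202,225,247,252,258)])
I,S=cloud("side")
m=(np.hypot(S[...,0]-519,S[...,1]-449)<60)&(S[...,2]>20)
dark=m&(I.max(-1)<60)
print("dark z pct",np.percentile(S[dark][:,2],[0.5,2,5,10]))
I,S=cloud("top")
m=(np.hypot(S[...,0]-519,S[...,1]-449)<90)&(S[...,2]>8)
print(np.histogram(S[m][:,2],bins=range(8,150,8)))
```

```text
205 [(190, [515.0, 415.0, 22.0]), (197, [501.0, 443.0, 78.0]), (202, [503.0, 445.0, 78.0]), (225, [518.0, 450.0, 60.0]), (247, [522.0, 464.0, 72.0]), (252, [521.0, 468.0, 79.0]), (258, [524.0, 471.0, 78.0])]
220 [(190, [500.0, 441.0, 95.0]), (197, [502.0, 444.0, 95.0]), (202, [506.0, 444.0, 89.0]), (225, [527.0, 442.0, 61.0]), (247, [530.0, 458.0, 74.0]), (252, [520.0, 466.0, 96.0]), (258, [522.0, 469.0, 95.0])]
235 [(190, [501.0, 444.0, 110.0]), (197, [506.0, 443.0, 103.0]), (202, [513.0, 438.0, 91.0]), (225, [535.0, 435.0, 61.0]), (247, [536.0, 453.0, 77.0]), (252, [524.0, 463.0, 101.0]), (258, [525.0, 466.0, 103.0])]
250 [(190, [501.0, 445.0, 121.0]), (197, [511.0, 438.0, 104.0]), (202, [519.0, 434.0, 93.0]), (225, [545.0, 427.0, 60.0]), (247, [594.0, 416.0, -0.0]), (252, [529.0, 459.0, 104.0]), (258, [520.0, 467.0, 121.0])]
265 [(190, [499.0, 449.0, 135.0]), (197, [519.0, 431.0, 104.0]), (202, [580.0, 370.0, 0.0]), (225, [556.0, 419.0, 60.0]), (247, [608.0, 405.0, 1.0]), (252, [536.0, 453.0, 104.0]), (258, [515.0, 468.0, 135.0])]
dark z pct [ 76.01501504  84.79845876 101.38479721 118.55414357]
(array([0, 0, 0, 0, 0, 0, 0, 0, 0, 0, 0, 0, 0, 0, 0, 0, 0]), array([  8,  16,  24,  32,  40,  48,  56,  64,  72,  80,  88,  96, 104,
       112, 120, 128, 136, 144]))
```

Run:
```python
from h import *
bot.move_gripper(60)
o=np.array([505.4,460.3,8])
R0=railR(140.8,0); t=o+R0.apply([-18,0,0]); t[2]=20
print(bot.servo_line(t,quat(R0*G(1)),speed=40,until_force=6)); s=bot.read_state(); print(s["ee_pos"],s["ft_force"])
I,S=cloud("side"); m=(np.hypot(S[...,0]-519,S[...,1]-449)<60)&(S[...,2]>20)&(I.max(-1)<60)
print("dark z pct",np.percentile(S[m][:,2],[0.5,2,5,10]))
bot.move_gripper(20,grip_force=45); bot.dwell(.2)
s=bot.read_state(); print(s["grip_width"],s["grip_force"],s["ft_force"].round(1),s["clock"])
im,P=cloud("wrist"); im2,_=cloud("side")
cv2.imwrite("pics/w3.png",np.hstack([cv2.resize(im,(440,330)),cv2.resize(im2[100:250,110:270],(352,330))]))
f=384/330
for v in (190,205,220,235): print(v,[ (u,P[int(v*f),int(u*f)].round(0).tolist()) for u in (180,190,197,202,225,247,252,258)])
```

```text
False
[519.459339   449.0384793   20.31329852] [ 0.0610569   0.3413966  -0.11198713]
dark z pct [52.98339862 61.0582347  76.07352227 93.00843601]
26.92360578203026 45.60016572475433 [-0.5 -0.6  4.8] 15.5333
190 [(180, [496.0, 425.0, 9.0]), (190, [497.0, 437.0, 24.0]), (197, [501.0, 440.0, 22.0]), (202, [492.0, 457.0, 61.0]), (225, [500.0, 465.0, 60.0]), (247, [507.0, 474.0, 61.0]), (252, [509.0, 476.0, 59.0]), (258, [527.0, 472.0, 23.0])]
205 [(180, [505.0, 417.0, 8.0]), (190, [506.0, 429.0, 23.0]), (197, [501.0, 443.0, 47.0]), (202, [499.0, 451.0, 60.0]), (225, [506.0, 460.0, 61.0]), (247, [513.0, 469.0, 60.0]), (252, [515.0, 471.0, 59.0]), (258, [524.0, 471.0, 46.0])]
220 [(180, [499.0, 434.0, 58.0]), (190, [500.0, 441.0, 63.0]), (197, [502.0, 444.0, 64.0]), (202, [505.0, 445.0, 61.0]), (225, [514.0, 454.0, 59.0]), (247, [521.0, 463.0, 60.0]), (252, [521.0, 466.0, 63.0]), (258, [522.0, 469.0, 64.0])]
235 [(180, [497.0, 441.0, 80.0]), (190, [501.0, 444.0, 78.0]), (197, [505.0, 443.0, 72.0]), (202, [512.0, 439.0, 60.0]), (225, [520.0, 448.0, 59.0]), (247, [527.0, 458.0, 61.0]), (252, [526.0, 462.0, 66.0]), (258, [525.0, 466.0, 71.0])]
```

View pics/w3.png

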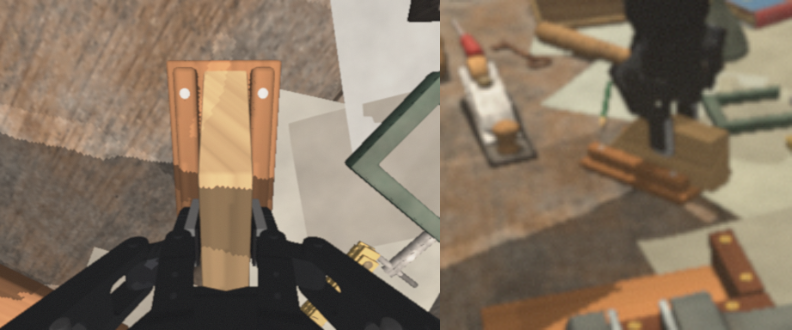

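The gripper now holds the rail with 45 N. The fingertips actually sit about 20 mm short of the reported TCP, so I allow for that when I lift, tilt and lay it.

Run:
```python
from h import *
s=bot.read_state(); g=np.array([-18,0,s["ee_pos"][2]-8.])
bot.servo_line(s["ee_pos"]+[0,0,100],speed=120)
th=55; R1=railR(196.15,th); P=np.array([435,345,0.])
org=P-R1.apply([-18,0,23]); org[2]=14*np.sin(np.radians(th))
t1=org+R1.apply(g); q1=quat(R1*G(1))
bot.move_to(t1+[0,0,80],q1)
bot.servo_line(t1+[0,0,12],speed=120)
bot.dwell(.2)
print(bot.servo_line(t1+[0,0,-3],speed=20,until_force=4))
s=bot.read_state(); print(s["ee_pos"]-t1,s["grip_width"],s["grip_force"],s["clock"],s["ft_force"])
I,S=cloud("side"); np.save("s4",S); cv2.imwrite("pics/s4.png",cv2.resize(I[100:260,110:310],(600,480)))
```

```text
True
[-0.0841296  -0.06657259 -0.21994475] 27.07996783436097 45.76515018939972 18.8667 [-0.39686851  0.49211193  4.31320745]
```

View pics/s4.png

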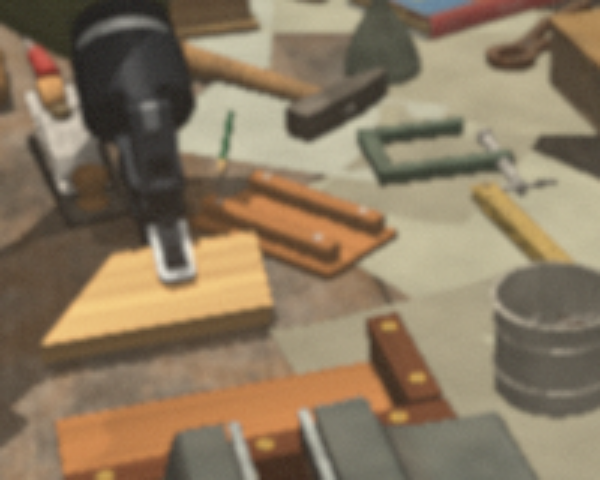

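The side view shows the rail tilted at about (160,300) with its long edge on the worktop and the mitre to the left, as planned. Release, withdraw and measure.

```bash
cat >> h.py <<'E'
def flatrail(P,zlo,zhi,c,r=130):
    m=(P[...,2]>zlo)&(P[...,2]<zhi)&(np.hypot(P[...,0]-c[0],P[...,1]-c[1])<r)
    m=cv2.morphologyEx(m.astype(np.uint8),cv2.MORPH_OPEN,np.ones((3,3)))
    n,l,st,_=cv2.connectedComponentsWithStats(m); k=1+np.argmax(st[1:,4])
    Q=P[l==k][:,:2]
    # fit of the known outline (x: -70..70, z:0..52, mitre) by area moments then edges
    r_=cv2.minAreaRect(Q.astype(np.float32)); return Q,r_
E
python3 - <<'E'
from h import *
s=bot.read_state(); tz=rot(s["tool_rot"]).apply([0,0,1])
bot.move_gripper(36); bot.dwell(.2)
bot.servo_line(s["ee_pos"]-tz*60,speed=80)
bot.servo_line(s["ee_pos"]-tz*100,speed=150)
bot.move_gripper(85)
bot.dwell(.2)
R2=railR(196.15,0)
# tool down, closing along rail z (azimuth 106)
Tz=R.from_euler('z',196.15,degrees=True)
for k in(0,1):
    X=Tz*R.from_euler('x',180,degrees=True)*R.from_euler('z',180*k,degrees=True)
    print(k,bot.ik([420,340,160],quat(X)))
print(bot.read_state()["clock"])
I,P=cloud("top"); Q,r=flatrail(P,22,36,(430,350)); print(len(Q),r,cv2.boxPoints(r).round(1).tolist(), Q.mean(0))
E
```

```text
0 [ 0.61273799  0.33304955  1.61754902  0.          1.19099408 -1.23992901]
1 [0.61273799 0.33304955 1.61754902 0.         1.19099408 1.90166364]
21.4333
1326 ((415.4627990722656, 357.3241271972656), (135.6144561767578, 52.33625793457031), 16.18833351135254) [[343.0, 363.6000061035156], [357.6000061035156, 313.29998779296875], [487.8999938964844, 351.1000061035156], [473.29998779296875, 401.3999938964844]] [423.79872337 357.13167668]
```

Run:
```python
from h import *
q=quat(R.from_euler('z',196.17,degrees=True)*R.from_euler('x',180,degrees=True))
c=np.array([432.7,362.2,0])
bot.move_gripper(68)
bot.move_to(c+[0,0,90],q)
I,P=cloud("wrist"); Q,r=flatrail(P,22,36,(415,357)); print(len(Q),r,cv2.boxPoints(r).round(1).tolist())
bot.servo_line(c+[0,0,20],q,speed=120); bot.dwell(.2)
print(bot.servo_line(c+[0,0,-30],speed=30,until_force=5))
s=bot.read_state(); z0=s["ee_pos"][2]; print(s["ee_pos"],s["ft_force"])
bot.servo_line(c+[0,0,z0+6],speed=40)
bot.move_gripper(40,grip_force=40)
s=bot.read_state(); print(s["ee_pos"],s["grip_width"],s["grip_force"],s["ft_force"].round(1),s["clock"])
```

```text
8863 ((415.0367126464844, 356.8732604980469), (137.8145751953125, 52.05971145629883), 16.152156829833984) [[341.6000061035156, 362.70001220703125], [356.1000061035156, 312.70001220703125], [488.5, 351.0], [474.0, 401.0]]
True
[432.63905901 362.1751592  -20.48626215] [-1.75006881 -2.17820691  8.62523793]
[432.70439943 362.1974596  -14.4986866 ] 51.18770078028266 42.72656500339508 [-1.1 -0.7  2.7] 25.3167
```

Run:
```python
from h import *
q=quat(R.from_euler('z',196.15,degrees=True)*R.from_euler('x',180,degrees=True))
c=np.array([432.7,362.2,0]); S=np.array([488.4,351.0,0])
t=FC+B.apply([-8,26,0])+(c-S); t[2]=-2.5; print(t)
bot.servo_line([*c[:2],70],speed=130)
bot.servo_line(t+[0,0,60],q,speed=130)
bot.servo_line(t+[0,0,8],speed=80); bot.dwell(.2)
print(bot.servo_line(t+[0,0,-2],speed=20,until_force=4))
s=bot.read_state(); print(s["ee_pos"]-t,s["grip_width"],s["ft_force"])
bot.move_gripper(60)
bot.servo_line(t+[0,0,90],speed=130)
I,P=cloud("wrist"); cv2.imwrite("pics/w5.png",I); np.save("w5",P)
Q,r=flatrail(P,35,48,t[:2],100); print(len(Q),r)
print(B.inv().apply(np.c_[cv2.boxPoints(r),np.zeros(4)]-FC).round(1),bot.read_state()["clock"])
```

```text
[505.04017842 232.02164711  -2.5       ]
True
[ 0.03364713  0.02151533 -0.11926526] 51.6476244741871 [0.40629326 0.30425669 4.27937416]
10086 ((487.6326599121094, 226.97265625), (138.16656494140625, 52.098365783691406), 16.224592208862305)
[[-145.6   78.2  -12. ]
 [-145.6   26.1  -12. ]
 [  -7.4   26.3  -12. ]
 [  -7.5   78.4  -12. ]] 29.9917
```

View pics/w5.png

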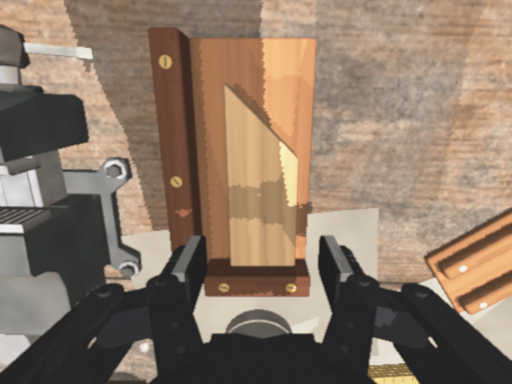

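The wrist view shows the rail flat on the base, from (228,85) to (295,265). It is parallel to the long fence and clear of both fences, as intended. Now push it home with closed fingers.

```bash
cat >> h.py <<'E'
def W(x,y,z): return np.r_[(FC+B.apply([x,y,0]))[:2],z]
def td(az): return quat(R.from_euler('z',az,degrees=True)*R.from_euler('x',180,degrees=True))
def loc(): s=bot.read_state(); return B.inv().apply(s["ee_pos"]-FC).round(1), s["ft_force"].round(1), round(s["clock"],1)
def check(c):
    I,P=cloud("wrist"); Q,r=flatrail(P,35,48,c[:2],100); print("rail",len(Q),r[1:],B.inv().apply(np.c_[cv2.boxPoints(r),np.zeros(4)]-FC)[:,:2].round(1).tolist())
    return I,P
E
python3 - <<'E'
from h import *
bot.move_gripper(0)
q=td(196.15)
bot.servo_line(W(-55,110,95),q,speed=150)
bot.servo_line(W(-55,110,8),speed=120); bot.dwell(.2)
print(bot.servo_line(W(-55,55,8),speed=30,until_force=8),loc())
bot.servo_line(W(-55,100,8),speed=100)
bot.servo_line(W(-55,100,70),speed=150)
q2=td(241.15 if bot.ik(W(-150,60,70),td(241.15)) is not None else 61.15)
bot.move_to(W(-157,46,70),q2)
bot.servo_line(W(-157,46,8),speed=120); bot.dwell(.2)
print(bot.servo_line(W(-115,46,8),speed=30,until_force=12),loc())
s=bot.read_state(); p=loc()[0]
bot.servo_line(W(p[0]-25,46,8),speed=100)
bot.servo_line(W(p[0]-25,46,90),speed=150)
bot.move_to(W(-55,70,100),q)
I,P=check(W(-70,26,0)); cv2.imwrite("pics/w6.png",I); np.save("w6",P); print(loc())
E
```

```text
True (array([-55.1,  65.3,  -4.1]), array([-0.6,  5.2,  3.3]), 33.6)
False (array([-115.1,   46. ,   -4. ]), array([-0.7, -0.4,  0.4]), 37.9)
rail 15902 ((186.1103515625, 72.18780517578125), 16.320646286010742) [[-166.2, 51.5], [-166.0, -20.7], [20.1, -20.1], [19.9, 52.1]]
(array([-55.7,  69.8,  87.3]), array([-0. , -0.1, -0.3]), 39.8)
```

View pics/w6.png

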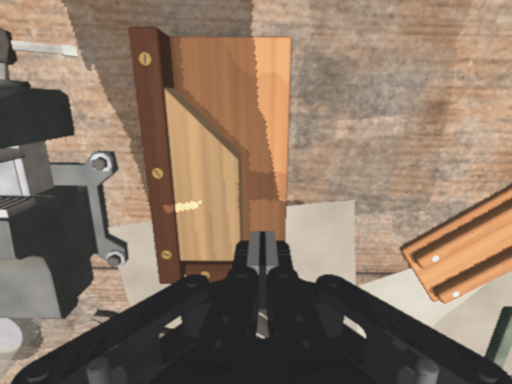

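The wrist view shows the long edge tight to the long fence and the square end near row 262, at the short fence. I'll measure the gap by colour and push again from the mitre until contact.

```bash
cat >> h.py <<'E'
def meas():
    I,P=cloud("wrist"); hsv=cv2.cvtColor(I,cv2.COLOR_BGR2HSV)
    L=B.inv().apply((P-FC).reshape(-1,3)).reshape(P.shape)
    top=(L[...,2]>24)&(L[...,2]<34)
    # brightness profiles of the top level across the joints
    for n,ax,lo,hi,other in(("x",0,-12,8,(15,35)),("y@-40",1,-8,6,(-60,-30)),("y@-120",1,-8,6,(-130,-105))):
        o=1-ax; m=top&(L[...,o]>other[0])&(L[...,o]<other[1])
        print(n,[(k,int(np.median(I[...,2][m&(L[...,ax]>=k)&(L[...,ax]<k+1)])) if (m&(L[...,ax]>=k)&(L[...,ax]<k+1)).sum()>3 else None) for k in range(lo,hi)])
E
python3 - <<'E'
from h import *
bot.move_to(W(-157,46,70),td(241.15) if bot.ik(W(-157,46,70),td(241.15)) is not None else td(61.15))
bot.servo_line(W(-135,46,8),speed=120); bot.dwell(.2)
print(bot.servo_line(W(-95,46,8),speed=25,until_force=12),loc())
p=loc()[0]
bot.servo_line(W(p[0]-25,46,8),speed=100)
bot.servo_line(W(p[0]-25,46,90),speed=150)
bot.move_to(W(-75,60,110),td(196.15)); bot.dwell(.2)
meas(); print(loc())
E
```

```text
True (array([-112.3,   46.4,   -4.6]), array([-1. ,  1.9,  1.6]), 42.5)
x [(-12, 200), (-11, 196), (-10, 198), (-9, 198), (-8, 198), (-7, 195), (-6, 203), (-5, 198), (-4, 205), (-3, 199), (-2, 203), (-1, 192), (0, 111), (1, 86), (2, 96), (3, 95), (4, None), (5, None), (6, None), (7, None)]
y@-40 [(-8, 107), (-7, 107), (-6, 106), (-5, 106), (-4, 104), (-3, 101), (-2, 88), (-1, 112), (0, 195), (1, 202), (2, 200), (3, 197), (4, 194), (5, 196)]
y@-120 [(-8, 113), (-7, 114), (-6, 114), (-5, 113), (-4, 112), (-3, 108), (-2, 96), (-1, 103), (0, 193), (1, 212), (2, 212), (3, 211), (4, 211), (5, 213)]
(array([-75.2,  59.9,  97.9]), array([-0.2, -0. ,  0.7]), 44.7)
```

Run:
```python
from h import *
print(bot.finish_job())
```

```text
the job is handed in; nothing more can be done
None
```

The rail was laid flat on the worktop and let go, then regrasped across its width and bedded in the squaring board. The last camera check put its long edge and square end within about 1 mm of the fences; I handed the job in at about 45 s but got no verdict back.

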